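# Box and log the pond-stone sample

## Task

Tip all five pond stones from the metal scoop into the open specimen box without touching the stones with the fingers, set the empty scoop down upright on the table and close the box's lid fully. Then log the sample: take the barcode reader from its cradle, aim it squarely at the middle of the barcode label on the front of the closed box from 5 to 10 cm away (it reads by itself), hold it still there for two seconds, and put the reader back in its cradle the way it was. Leave the beaker and the two vials where they stand.

Things in the scene. Friction and masses are not known exactly. Their poses are not given: they have to be found in the camera images.
- specimen_box: grey plastic box standing fixed on the table, 96 (x) x 130 (y) x 74 mm high, walls and floor 4 mm, open on top when its lid is up; origin: centre of its underside; its -x face is the front and carries the label; the lid's hinge is along the rim of the +x face
- label (a point): centre of the barcode label (60 wide x 34 high mm, in a thin steel frame) on the box's front face, 38 mm above the table; axes as the box's, so -x points out of the label
- box_lid (a joint): lid angle in rad: 0 is fully shut (flat on the rim), 1.57 stands upright, 1.9 is the limit; the hinge is stiff, so the lid stays where it is left. The lid is a panel 4 mm thick, 100 mm from hinge to edge, 136 mm wide, with a tab at the middle of its edge; shut, its top is 79 mm above the table
- lid_hinge (a point): middle of the lid's hinge line, on the far rim of the box, 74 mm above the table; axes as the box's, hinge line along y
- lid_tab (a point): top (outer) face of the lid's finger tab (16 mm long, 40 wide, 4 thick), 107 mm from the hinge line; axes turn with the lid: -x from hinge to tab, z out of the outer face
- scoop: weighing scoop, 90 g: an aluminium pan 92 mm long (x) and 76 wide with walls 31 mm high at the sides and back (20 mm near the nose), open at its nose (+x), where the floor ramps up to a lip 8 mm high; a straight black handle 90 long, 18 wide, 14 high runs back along -x from x = -54 to -143 mm at mid-height 26 mm. Origin: centre of the pan's underside, x to the nose, z up
- scoop_grip (a point): middle of the scoop's handle, 100 mm behind the origin and 26 mm above the underside; axes as the scoop's
- scoop_lip (a point): middle of the pouring lip at the open nose, 47 mm ahead of the origin and 8 mm above the underside
- stone_1: round pond stone about 20 mm across, 13 g, in the scoop; origin at its centre
- stone_2: round pond stone about 19 mm across, 13 g, in the scoop; origin at its centre
- stone_3: round pond stone about 20 mm across, 13 g, in the scoop; origin at its centre
- stone_4: round pond stone about 21 mm across, 13 g, in the scoop; origin at its centre
- stone_5: round pond stone about 18 mm across, 13 g, in the scoop; origin at its centre
- reader: barcode reader, 120 g: grey body 104 long (x), 32 wide, 26 high, with a wider head (46 wide) in front that ends at x = 68 mm in a dark window; tail end at x = -66 mm. It looks along its own +x. Origin: mid-body on the underside; z up
- reader_window (a point): middle of the reader's window, 68 mm ahead of its origin and 15 mm above the underside; axes as the reader's; the reader looks along +x
- reader_grip (a point): where to grip the reader from above across its 32 mm width: 5 mm behind its origin, 13 mm above its underside; free room for the fingers between the cradle's saddles, from x = -38 to +17 mm
- cradle: black desk cradle fixed to the table, base 150 x 66 x 7 mm; two U-shaped saddles (inside width 37 mm, flared mouths, walls up to 39 mm above the table) at x = -49 and +23 mm hold the reader level, head towards +x, with a tail stop at x = -71 mm; origin: underside; x is the way the docked reader looks
- seat (a point): where the docked reader's origin lies: 18 mm above the cradle's origin; axes as the cradle's
- beaker: plastic beaker, 73 mm wide, 76 high, stands beside the box; bystander; origin at its base
- vial_a: sample vial with white cap, 25 mm wide, 57 high; bystander; origin at its base
- vial_b: a second sample vial like the first; bystander; origin at its base

How it is judged (in metres and radians):
On the way, in this order (a step that is already met when the one before it is completed fails the run):
1. all five stones are in the box (x of stone_1 in the frame of specimen_box between -0.046 and 0.046 m and y of stone_1 in the frame of specimen_box between -0.063 and 0.063 m and z of stone_1 in the frame of specimen_box between 0 and 0.062 m and x of stone_2 in the frame of specimen_box between -0.046 and 0.046 m and y of stone_2 in the frame of specimen_box between -0.063 and 0.063 m and z of stone_2 in the frame of specimen_box between 0 and 0.062 m and x of stone_3 in the frame of specimen_box between -0.046 and 0.046 m and y of stone_3 in the frame of specimen_box between -0.063 and 0.063 m and z of stone_3 in the frame of specimen_box between 0 and 0.062 m and x of stone_4 in the frame of specimen_box between -0.046 and 0.046 m and y of stone_4 in the frame of specimen_box between -0.063 and 0.063 m and z of stone_4 in the frame of specimen_box between 0 and 0.062 m and x of stone_5 in the frame of specimen_box between -0.046 and 0.046 m and y of stone_5 in the frame of specimen_box between -0.063 and 0.063 m and z of stone_5 in the frame of specimen_box between 0 and 0.062 m), for 0.2 s.
2. the lid is fully shut over the stones (all of step 1 and value of joint box_lid below 0.04 rad), for 0.2 s.
3. with the lid shut, the held reader looks squarely (within 20 degrees) at the label's middle (within 18 mm sideways, 15 mm in height) from 30 to 130 mm and is kept still for 1.5 s (value of joint box_lid below 0.04 rad and x of label in the frame of reader_window between 0.03 and 0.13 m and y of label in the frame of reader_window between -0.018 and 0.018 m and z of label in the frame of reader_window between -0.015 and 0.015 m and x of reader_window in the frame of label below -0.02 m and angle between the x axis of reader and the x axis of specimen_box, either way round below 0.35 rad and linear speed of reader below 0.02 m/s and angular speed of reader below 0.15 rad/s and contact force between reader and the fingers above 0.5 N), for 1.5 s.
At the end, for the whole second after the job is handed in: All five stones lie in the box, the lid is shut (below 0.04 rad), the scoop stands upright on the table at rest (tilt under 0.08 rad), and the reader lies in its cradle, head to the cradle's front (within 12 mm lengthwise, 6 mm sideways, 4 mm in height, 0.1 rad), at rest (all of step 2 and angle between each of scoop, reader's own z axis and vertical below 0.08 rad and height (world z) of scoop between -0.006 and 0.006 m and linear speed of each of scoop, reader below 0.02 m/s and x of reader in the frame of seat between -0.012 and 0.012 m and y of reader in the frame of seat between -0.006 and 0.006 m and z of reader in the frame of seat between -0.004 and 0.004 m and x of reader_window in the frame of seat above 0.03 m and angle between the x axis of reader and the x axis of cradle, either way round below 0.1 rad); the robot touches nothing.
It fails at once if a finger touches a stone (contact force between the fingers and stone_1 above 0.5 N or contact force between the fingers and stone_2 above 0.5 N or contact force between the fingers and stone_3 above 0.5 N or contact force between the fingers and stone_4 above 0.5 N or contact force between the fingers and stone_5 above 0.5 N).
It fails at once if a bystander is moved by more than 3 cm (distance of any of beaker, vial_a, vial_b from where it was at the start of the episode above 0.03 m).
It also fails if it takes over 72 s, if anything falls off the work surface, if the arm or the gripper's body presses on something with over 40 N, if the wrist force passes 120 N, or if a joint passes its speed limit or range.

## Robot

A 7-joint arm with a two-finger parallel gripper is mounted at the origin on a cart in front of the work surface, level with it; the furniture and walls round the work are solid. World frame = base frame: x ahead of the robot, y to its left, z up, the work surface at z = 0. Lengths are in m, angles in degrees, forces in N, time in s.
With the tool pointing down it reaches from about 0.425 to 0.875 m from the base axis. Payload 4.7 kg.
Tool frame: the origin (TCP) lies at the very end of the fingers, on their centre line; the grasp point (between the pads) lies behind it (env.pinch_z is the z of the grasp point in the tool frame, in m); z points along the fingers, y is the direction in which the jaws open and shut (so a half turn about z gives the same grasp; the last joint's range is limited). The gripper opens to 87 mm and grips with 3 to 60 N. Pads are 19 mm wide; open, the fingers measure 117 mm over their backs; the gripper's body (75 mm by 190 mm) begins 51 mm behind the grasp point.
Start: joints at [-70.64, 18.392, -4.016, 83.108, 1.295, 78.541, -3.26], TCP at [0.207, 0.616, 0.223] pointing down, gripper open.
Joint ranges: [-163.93, 163.93], [-17.29, 119.83], [-79.2, 71.16], [3.27, 140.29], [-89.18, 269.18], [5.43, 117.66], [-154.24, 154.24]. Speed limits (degrees/s): [147.25, 147.25, 180, 180, 180, 180, 180].

## Interface

Orientations are given as [roll, pitch, yaw] about the fixed x, y, z axes, in that order (R = Rz(yaw) Ry(pitch) Rx(roll)).
In Python, from cell import readout, read_camera, env gives the robot as it stands. The module is installed in compiled form; this text tells all that it offers.
- The arm moves only by the tool servo_tool, never from a script. Its argument "plan" is a list that holds one entry, the list of rows, each a list of 5 numbers: the finger opening in m, from 0 to 0.087, then the shift along the tool's x, y, z in m, then the turn about the tool's z in rad. In form: [[[jaw, x, y, z, yaw], ...]]. A call has 1 to 12 rows; each row is the pose to reach, as a shift and turn from the pose measured when the call began, along the tool's axes at that moment; what a row does not reach only later rows make up. A row lasts 1/12 s, in which the tool goes at most 41.7 mm and 7.16 degrees, less where a joint would pass 70% of its speed; a pose out of reach is approached as far as the arm can. A call with a gripper value outside its range is refused whole. The fingers move at their own pace and stop on an object; "force" is the grip in N (left out, the last holds). Time passes only in rows, so rows that repeat a pose let the fingers close. It gives the time, the measured TCP pose, the force and the opening at its end, in the units of the state.
- readout.get_obs(): the state, without advancing time (a new reading comes with each control period).
- read_camera(name): name is "scene" or "top" or "wrist"; returns a dict with "image" (384x512x3 uint8, red, green, blue), "range_z" (384x512 float32, m along the optical axis (not along the pixel's ray), 0 where there is no reading), "mtx" (3x3 intrinsics, pixels), "D" ([k1, k2, p1, p2, k3] as OpenCV has them; the pictures are not rectified), "camera_from_world" (4x4, takes a point from world to camera coordinates). Camera axes: x right, y up, looking along -z (the intrinsics and any distortion apply to the point x, -y, -z); pixel columns grow to the right and rows downward; lengths in m; the calibration is good to about 2 mm. A picture is of the moment at which its call begins.
- env.sign_off(): hands the job in, once; it reports no verdict.
The state is a dict: "time_s": time; "qpos": joint angles; "joint_velocities": joint speeds; "effort": joint torques, N m; "tool_pos": TCP position; "tool_rot": TCP orientation; "force": force on the tool from outside, world axes, zero at the start; "wrist_torque": the same for the moment, N m; "grip_width": finger opening in m.
Only numpy, scipy, OpenCV 4.12 (cv2) and the standard library are available. Lean on these libraries where they do the work, as an engineer would, in place of code of your own. Each camera call takes 0.05 s, during which the arm holds its last target. There are 200 camera calls.

## Working session

There is one attempt and no reset: what is moved stays moved. The work goes in short steps, Python scripts to look and compute and a tool call to move; the robot and the scene stay as the last step left them, time stands still between calls to the robot, and variables do not carry over. Pictures are saved under pics/ and viewed, about 8 in all and at most 12, crops included, and the job is handed in when it is done.

Besides the shell and the picture viewer there is one more tool, called as name(argument=value, ...) on one line, values as JSON. servo_tool: Moves the arm, as the interface text tells. Its arguments: {"type":"object","properties":{"plan":{"type":"array"},"force":{"type":"number"}},"required":["plan"]}

```bash
mkdir -p pics; ls
cat > h.py <<'E'
import numpy as np, cv2
from cell import readout, read_camera, env
def cap(n):
    return read_camera(n)
def cloud(c):
    h,w=c["range_z"].shape
    u,v=np.meshgrid(np.arange(w),np.arange(h))
    p=cv2.undistortPoints(np.stack([u,v],-1).reshape(-1,1,2).astype(np.float32),c["mtx"],np.array(c["D"],float)).reshape(h,w,2)
    z=c["range_z"]
    P=np.stack([p[...,0]*z,-p[...,1]*z,-z,np.ones_like(z)],-1)
    W=P@np.linalg.inv(c["camera_from_world"]).T
    W=W[...,:3]; W[z==0]=np.nan
    return W
def save(c,f,s=1):
    im=c["image"][...,::-1]
    cv2.imwrite("pics/"+f,cv2.resize(im,None,fx=s,fy=s))
E
python3 - <<'E'
from h import *
o=readout.get_obs(); print(o); print(env.pinch_z)
for n in("scene","top"):
    c=cap(n); save(c,n+"0.png",1.5); np.save(n+"0.npy",cloud(c)); print(n,np.linalg.inv(c["camera_from_world"]).round(3).tolist())
E
```

```text
pics
{'time_s': 0.0, 'qpos': array([-70.64016202,  18.43942219,  -4.01381111,  83.17596422,
         1.29420175,  78.53839184,  -3.26107497]), 'joint_velocities': array([ 0.04981621,  0.05120824,  0.07646352, -0.0228203 , -0.07094542,
        0.05375317, -0.04484671]), 'effort': array([-1.22933570e-04, -4.91300440e+01, -4.03965265e-01, -3.12520838e+01,
       -6.39312551e-02,  4.39739751e-02,  2.06351515e-04]), 'tool_pos': array([0.20669362, 0.6156831 , 0.22144783]), 'tool_rot': array([-1.79891411e+02,  5.44291175e-03,  1.61447073e+02]), 'force': array([ 0.46163998, -0.61353567,  0.31148908]), 'wrist_torque': array([-0.04819611,  0.00187661,  0.03601524]), 'grip_width': 0.0873018295655186}
-0.0187
scene [[0.694, 0.466, -0.548, 0.084], [-0.72, 0.448, -0.531, -0.458], [-0.001, 0.763, 0.646, 0.652], [0.0, 0.0, 0.0, 1.0]]
top [[0.005, 0.985, -0.174, 0.349], [-1.0, 0.006, 0.002, -0.015], [0.003, 0.174, 0.985, 1.274], [0.0, 0.0, 0.0, 1.0]]
```

View pics/scene0.png

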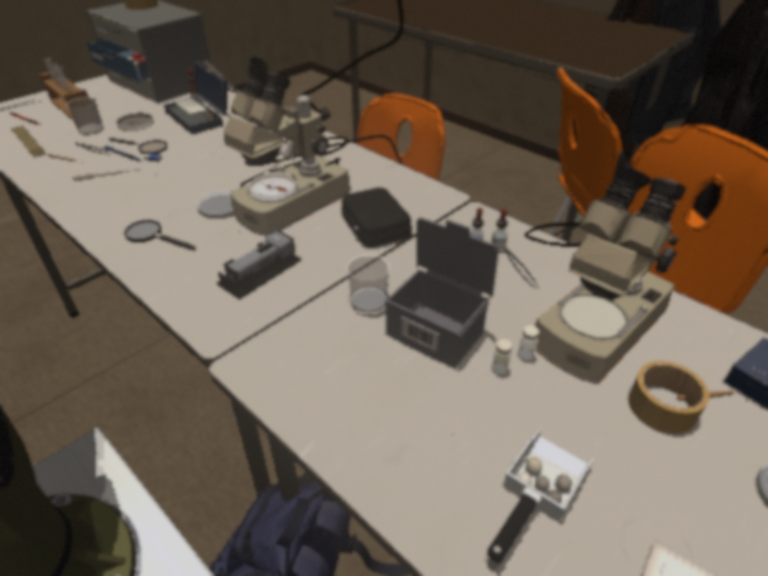

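View pics/top0.png

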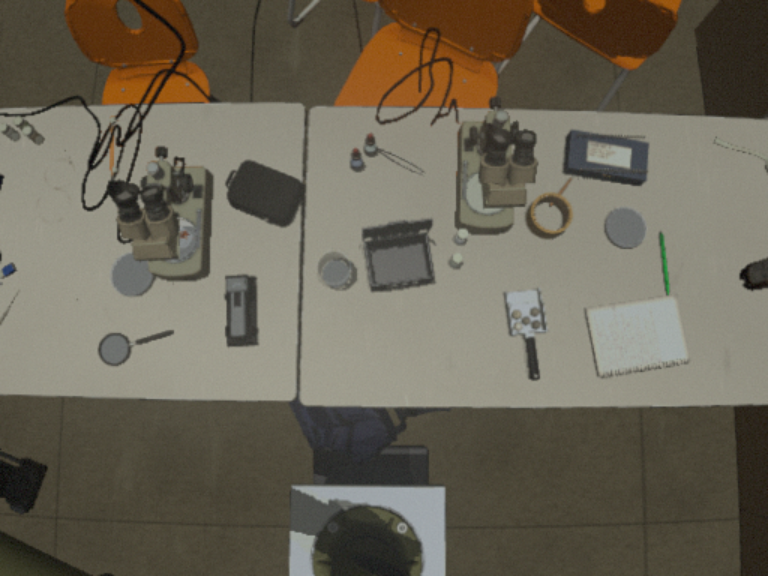

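Run:
```python
from h import *
W=np.load("top0.npy")
def reg(n,x0,x1,y0,y1,zs):
    P=W[int(y0/1.5):int(y1/1.5),int(x0/1.5):int(x1/1.5)].reshape(-1,3); P=P[np.isfinite(P[:,0])]
    for a,b in zs:
        Q=P[(P[:,2]>a)&(P[:,2]<b)]
        if len(Q)<4: print(n,a,b,len(Q));continue
        r=cv2.minAreaRect(Q[:,:2].astype(np.float32))
        print(n,a,b,len(Q),"c",np.round(r[0],4),"s",np.round(r[1],4),"ang",round(r[2],2),"z",np.median(Q[:,2]).round(4),"mean",Q.mean(0).round(4))
reg("table",450,500,320,390,[(-.1,.1)])
reg("boxrim",355,440,215,295,[(.066,.082),(.09,.25),(-.01,.02)])
reg("scoopall",495,555,280,385,[(.008,.06),(.018,.06)])
reg("handle",520,545,340,385,[(.015,.06)])
reg("pan",495,550,285,333,[(.01,.06)])
reg("cradle",215,265,270,350,[(.004,.07),(.025,.07),(.036,.07)])
reg("beaker",315,358,250,292,[(.03,.1),(.06,.1)])
reg("vials",447,472,226,270,[(.03,.1)])
S=np.load("scene0.npy").reshape(-1,3); S=S[np.isfinite(S[:,0])]
def rs(n,lo,hi):
    Q=S[np.all((S>lo)&(S<hi),1)]
    if len(Q)<4: print(n,len(Q));return
    r=cv2.minAreaRect(Q[:,:2].astype(np.float32));print("S",n,len(Q),np.round(r[0],4),np.round(r[1],4),round(r[2],2),"z",np.percentile(Q[:,2],[5,50,95]).round(4))
rs("lid",[.45,-.3,.085],[.8,.0,.25]); rs("rim",[.45,-.25,.068],[.8,.03,.08]);rs("front",[.45,-.25,.01],[.8,.03,.065])
rs("scoop",[.2,-.6,.01],[.6,-.3,.1]);rs("reader",[.4,.2,.008],[.7,.5,.1]);rs("beaker",[.45,-.0,.01],[.8,.12,.1])
```

```text
table -0.1 0.1 1547 c [ 0.4215 -0.224 ] s [0.1041 0.1474] ang 89.43 z -0.0001 mean [ 0.4209 -0.2236  0.    ]
boxrim 0.066 0.082 304 c [ 0.6116 -0.0597] s [0.1016 0.1338] ang 8.98 z 0.0728 mean [ 0.6193 -0.0589  0.073 ]
boxrim 0.09 0.25 328 c [ 0.6542 -0.0531] s [0.0123 0.1358] ang 8.59 z 0.1482 mean [ 0.6564 -0.0545  0.1453]
boxrim -0.01 0.02 2063 c [ 0.6389 -0.0587] s [0.1759 0.1853] ang 0.25 z 0.0016 mean [ 0.6303 -0.0556  0.0019]
scoopall 0.008 0.06 544 c [ 0.4671 -0.3233] s [0.0946 0.1934] ang 80.55 z 0.0258 mean [ 0.4699 -0.3345  0.0247]
scoopall 0.018 0.06 410 c [ 0.4612 -0.3367] s [0.1895 0.0757] ang 6.05 z 0.0298 mean [ 0.4571 -0.3361  0.0284]
handle 0.015 0.06 175 c [ 0.4092 -0.3401] s [0.0854 0.0201] ang 7.12 z 0.0319 mean [ 0.4092 -0.3392  0.0315]
pan 0.01 0.06 299 c [ 0.5102 -0.3315] s [0.0909 0.0757] ang 6.06 z 0.0205 mean [ 0.5001 -0.3333  0.0218]
cradle 0.004 0.07 962 c [0.5131 0.2787] s [0.1661 0.1048] ang 2.85 z 0.0387 mean [0.5072 0.2686 0.0301]
cradle 0.025 0.07 612 c [0.5091 0.2722] s [0.1381 0.0553] ang 1.75 z 0.044 mean [0.5122 0.2712 0.0428]
cradle 0.036 0.07 5
[... 153 characters left out ...]
0698 mean [0.5989 0.0762 0.0619]
beaker 0.06 0.1 122 c [0.5919 0.0742] s [0.0696 0.0704] ang 0.9 z 0.0741 mean [0.5976 0.0763 0.073 ]
vials 0.03 0.1 149 c [ 0.6476 -0.1893] s [0.0272 0.0883] ang 73.28 z 0.0538 mean [ 0.6484 -0.1899  0.0494]
S lid 3823 [ 0.7096 -0.1486] [0.0911 0.3137] 10.34 z [0.0988 0.1846 0.2439]
S rim 613 [ 0.6134 -0.0607] [0.1061 0.1335] 8.44 z [0.0686 0.0739 0.0785]
S front 3598 [ 0.6611 -0.1379] [0.151  0.3394] 36.52 z [0.0146 0.0477 0.0626]
S scoop 1999 [ 0.5046 -0.3877] [0.1597 0.2516] 41.04 z [0.0117 0.021  0.0341]
S reader 2782 [0.568  0.3501] [0.2983 0.2658] 89.65 z [0.0094 0.044  0.067 ]
S beaker 1194 [0.6008 0.0481] [0.0746 0.124 ] 19.16 z [0.0163 0.0518 0.0769]
```

Run:
```python
from h import *
c=cap("top"); im=c["image"][...,::-1]
a=cv2.resize(im[140:200,235:300],(520,480),interpolation=cv2.INTER_CUBIC)  # box
b=cv2.resize(im[180:235,140:180],(349,480),interpolation=cv2.INTER_CUBIC) # reader
cv2.imwrite("pics/crop1.png",np.hstack([a,b])[:,:800])
d=cap("scene");
```

```text
(no output)
```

View pics/crop1.png

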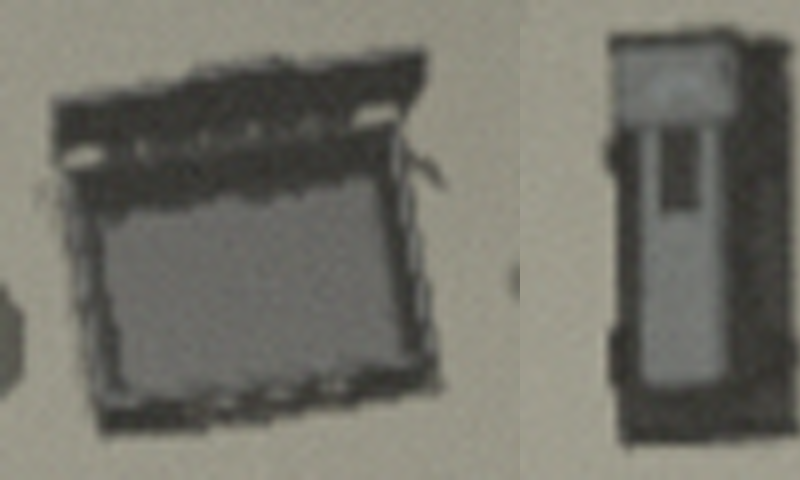

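servo_tool(plan=[[[0.087,-0.407,-0.228,0,1.5],[0.087,-0.407,-0.228,0,1.5],[0.087,-0.407,-0.228,0,1.5],[0.087,-0.407,-0.228,0,1.5],[0.087,-0.407,-0.228,0,1.5],[0.087,-0.407,-0.228,0,1.5],[0.087,-0.407,-0.228,0,1.5],[0.087,-0.407,-0.228,0,1.5],[0.087,-0.407,-0.228,0,1.5],[0.087,-0.407,-0.228,0,1.5],[0.087,-0.407,-0.228,0,1.5],[0.087,-0.407,-0.228,0,1.5]]], force=60)

```text
time_s: 1.2
tool_pos: [0.5254, 0.2615, 0.2225]
tool_rot: [179.8, 0.2, 74.5]
force: [0.3, -0.6, 0.2]
grip_width: 0.0873
```

```bash
cat >> h.py <<'E'
def Rt(o):
    from scipy.spatial.transform import Rotation as R
    return R.from_euler("xyz",o["tool_rot"],degrees=True).as_matrix()
def goal(*tg):
    """tg: (x,y,z TCP, yaw deg) -> shifts in tool axes now"""
    o=readout.get_obs(); R=Rt(o)
    print("t",round(o["time_s"],2),"tcp",np.round(o["tool_pos"],4),"rot",np.round(o["tool_rot"],1),"w",round(o["grip_width"],4),"F",np.round(o["force"],1),"q7",round(o["qpos"][6],1))
    for x,y,z,yaw in tg:
        s=R.T@(np.array([x,y,z])-o["tool_pos"]); d=-((yaw-o["tool_rot"][2]+180)%360-180)
        print("  ->",(x,y,z,yaw),np.round(s,4),"turn",np.round(np.radians(d),3))
E
python3 - <<'E'
from h import *
W=np.load("top0.npy").reshape(-1,3)
for x0 in np.arange(.60,.84,.04):
    print(round(x0,2),[ (round(y0,2),float(np.round(np.nanmax(W[(W[:,0]>x0)&(W[:,0]<x0+.04)&(W[:,1]>y0)&(W[:,1]<y0+.03)][:,2],initial=0),3))) for y0 in np.arange(-.27,.08,.03)])
goal((.411,-.342,.15,6.5))
c=cap("wrist"); save(c,"w1.png"); np.save("w1.npy",cloud(c)); 
P=cloud(c); print(np.nanmin(P.reshape(-1,3),0),np.nanmax(P.reshape(-1,3),0))
E
```

```text
0.6 [(np.float64(-0.27), 0.006), (np.float64(-0.24), 0.006), (np.float64(-0.21), 0.059), (np.float64(-0.18), 0.061), (np.float64(-0.15), 0.075), (np.float64(-0.12), 0.078), (np.float64(-0.09), 0.01), (np.float64(-0.06), 0.011), (np.float64(-0.03), 0.009), (np.float64(0.0), 0.172), (np.float64(0.03), 0.078), (np.float64(0.06), 0.079)]
0.64 [(np.float64(-0.27), 0.051), (np.float64(-0.24), 0.048), (np.float64(-0.21), 0.061), (np.float64(-0.18), 0.007), (np.float64(-0.15), 0.172), (np.float64(-0.12), 0.178), (np.float64(-0.09), 0.193), (np.float64(-0.06), 0.192), (np.float64(-0.03), 0.18), (np.float64(0.0), 0.179), (np.float64(0.03), 0.006), (np.float64(0.06), 0.006)]
0.68 [(np.float64(-0.27), 0.237), (np.float64(-0.24), 0.242), (np.float64(-0.21), 0.068), (np.float64(-0.18), 0.004), (np.float64(-0.15), 0.008), (np.float64(-0.12), 0.01), (np.float64(-0.09), 0.006), (np.float64(-0.06), 0.006), (np.float64(-0.03), 0.008), (np.float64(0.0), 0.005), (np.float64(0.03), 0.006), (np.float64(0.06), 0.005)]
0.72 [(np.float64(-0.27), 0.278), (np.float64(-0.24), 0.277), (np.float64(-0.21), 0.257), 
[... 456 characters left out ...]
at64(-0.06), 0.007), (np.float64(-0.03), 0.005), (np.float64(0.0), 0.008), (np.float64(0.03), 0.006), (np.float64(0.06), 0.006)]
0.8 [(np.float64(-0.27), 0.281), (np.float64(-0.24), 0.291), (np.float64(-0.21), 0.298), (np.float64(-0.18), 0.005), (np.float64(-0.15), 0.008), (np.float64(-0.12), 0.01), (np.float64(-0.09), 0.008), (np.float64(-0.06), 0.008), (np.float64(-0.03), 0.005), (np.float64(0.0), 0.098), (np.float64(0.03), 0.097), (np.float64(0.06), 0.006)]
t 1.2 tcp [0.5254 0.2615 0.2225] rot [179.8   0.2  74.5] w 0.0873 F [ 0.3 -0.6  0.2] q7 -41.6
  -> (0.411, -0.342, 0.15, 6.5) [-0.6118  0.0506  0.0752] turn 1.187
[-0.54083633 -0.48695473 -0.75052362] [0.84233897 0.84861022 0.33855822]
```

servo_tool(plan=[[[0.087,-0.306,0.025,0,0.6],[0.087,-0.306,0.025,0,0.6],[0.087,-0.306,0.025,0,0.6],[0.087,-0.306,0.025,0,0.6],[0.087,-0.306,0.025,0,0.6],[0.087,-0.306,0.025,0,0.6],[0.087,-0.306,0.025,0,0.6],[0.087,-0.612,0.051,0.03,1.19],[0.087,-0.612,0.051,0.03,1.19],[0.087,-0.612,0.051,0.03,1.19],[0.087,-0.612,0.051,0.03,1.19],[0.087,-0.612,0.051,0.03,1.19]]])

```text
time_s: 2.25
tool_pos: [0.4294, -0.2217, 0.2052]
tool_rot: [179.8, -0.2, 5.8]
force: [1.1, 0.1, -0.6]
grip_width: 0.0869
```

Run:
```python
from h import *
goal((.411,-.342,.15,6.5))
P=np.load("w1.npy").reshape(-1,3)
def r(n,Q):
    if len(Q)<5: print(n,len(Q));return
    a=cv2.minAreaRect(Q[:,:2].astype(np.float32));print(n,len(Q),np.round(a[0],4),np.round(a[1],4),round(a[2],2),"z",np.median(Q[:,2]).round(4))
B=P[(P[:,0]>.38)&(P[:,0]<.66)&(P[:,1]>.2)&(P[:,1]<.34)]
for a,b in[(.003,.012),(.036,.06),(.041,.06)]: r(("w1",a),B[(B[:,2]>a)&(B[:,2]<b)])
print(np.histogram(B[:,2],np.arange(-.006,.06,.004)))
c=cap("wrist"); save(c,"w2.png",1.5)
P=cloud(c); np.save("w2.npy",P); P=P.reshape(-1,3)
B=P[(P[:,0]>.3)&(P[:,0]<.6)&(P[:,1]>-.42)&(P[:,1]<-.26)]
r("all",B[B[:,2]>.008]); H=B[(B[:,2]>.02)&(B[:,0]<.447)]; r("handle",H)
```

```text
t 2.25 tcp [ 0.4294 -0.2217  0.2052] rot [179.8  -0.2   5.8] w 0.0869 F [ 1.1  0.1 -0.6] q7 -62.5
  -> (0.411, -0.342, 0.15, 6.5) [-0.0307  0.1176  0.0555] turn -0.011
('w1', 0.003) 1864 [0.5366 0.276 ] [0.2022 0.0668] 4.08 z 0.0065
('w1', 0.036) 4132 [0.5141 0.2743] [0.1338 0.0562] 3.67 z 0.0444
('w1', 0.041) 3631 [0.5141 0.2761] [0.1335 0.0475] 2.35 z 0.0448
(array([  175, 18138,   626,  1350,    18,    47,    40,    73,   148,
         353,   241,   492,  2046,  1263,   176,     0]), array([-0.006, -0.002,  0.002,  0.006,  0.01 ,  0.014,  0.018,  0.022,
        0.026,  0.03 ,  0.034,  0.038,  0.042,  0.046,  0.05 ,  0.054,
        0.058]))
all 19844 [ 0.4737 -0.3181] [0.1102 0.1909] 78.12 z 0.2909
handle 3901 [ 0.4084 -0.3081] [0.0772 0.0904] 0.01 z 0.2333
```

View pics/w2.png

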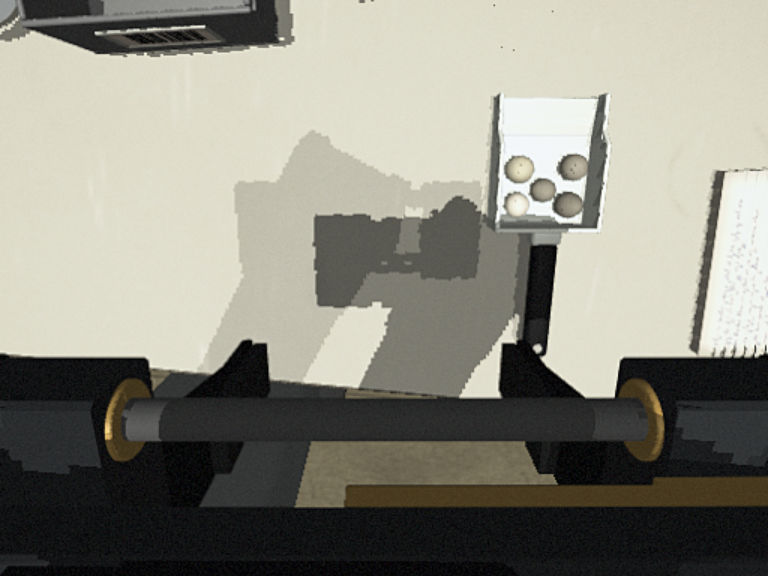

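Run:
```python
from h import *
def r(n,Q):
    if len(Q)<5: print(n,len(Q));return
    a=cv2.minAreaRect(Q[:,:2].astype(np.float32));d=np.linalg.svd(Q[:,:2]-Q[:,:2].mean(0),full_matrices=False)[2][0]
    print(n,len(Q),np.round(a[0],4),np.round(a[1],4),round(a[2],2),"z",np.median(Q[:,2]).round(4),"pca",np.degrees(np.arctan2(d[1],d[0])).round(2),"mean",Q.mean(0).round(4))
P=np.load("w2.npy").reshape(-1,3)
B=P[(P[:,0]>.3)&(P[:,0]<.6)&(P[:,1]>-.42)&(P[:,1]<-.26)&(P[:,2]<.06)]
r("all",B[B[:,2]>.008]); r("handle",B[(B[:,2]>.027)&(B[:,0]<.447)]);r("pan",B[(B[:,2]>.01)&(B[:,0]>.46)])
B=P[(P[:,0]>.5)&(P[:,0]<.6)&(P[:,1]>-.14)&(P[:,1]<.02)]; r("front",B[(B[:,2]>.02)&(B[:,2]<.06)]); r("rim",B[(B[:,2]>.07)&(B[:,2]<.08)])
P=np.load("w1.npy").reshape(-1,3)
B=P[(P[:,0]>.38)&(P[:,0]<.66)&(P[:,1]>.2)&(P[:,1]<.34)]
r("rdtop",B[(B[:,2]>.041)&(B[:,2]<.055)])
for x0 in np.arange(.44,.60,.01):
    Q=B[(B[:,2]>.0415)&(B[:,0]>x0)&(B[:,0]<x0+.01)]
    if len(Q): print(round(x0,3),Q[:,1].min().round(4),Q[:,1].max().round(4),((Q[:,1].min()+Q[:,1].max())/2).round(4),Q[:,2].max().round(4))
print(B[B[:,2]>.0415][:,0].min(),B[B[:,2]>.0415][:,0].max())
```

```text
all 4683 [ 0.4637 -0.3361] [0.1893 0.0769] 5.88 z 0.0231 pca -178.72 mean [ 0.477  -0.3366  0.024 ]
handle 1009 [ 0.4086 -0.341 ] [0.0786 0.0187] 5.69 z 0.0324 pca -172.65 mean [ 0.4118 -0.34    0.0321]
pan 3175 [ 0.5085 -0.3314] [0.0991 0.0769] 5.88 z 0.0208 pca -75.39 mean [ 0.4977 -0.3357  0.0219]
front 2206 [ 0.5731 -0.0686] [0.0278 0.1313] 5.94 z 0.042 pca -84.38 mean [ 0.5655 -0.0662  0.0415]
rim 1065 [ 0.5679 -0.0684] [0.014  0.1327] 7.36 z 0.0736 pca -82.1 mean [ 0.5648 -0.065   0.0734]
rdtop 3631 [0.5141 0.2761] [0.1335 0.0475] 2.35 z 0.0448 pca -175.82 mean [0.522  0.276  0.0457]
0.44 0.2584 0.2848 0.2716 0.0442
0.45 0.2556 0.3195 0.2876 0.2957
0.46 0.257 0.3193 0.2881 0.3175
0.47 0.2581 0.3173 0.2877 0.3324
0.48 0.2582 0.3145 0.2863 0.3371
0.49 0.2586 0.3067 0.2827 0.3372
0.5 0.259 0.3038 0.2814 0.337
0.51 0.26 0.301 0.2805 0.3385
0.52 0.2612 0.2984 0.2798 0.3385
0.53 0.2616 0.2955 0.2785 0.3385
0.54 0.2567 0.2994 0.278 0.3386
0.55 0.2549 0.3003 0.2776 0.3367
0.56 0.2387 0.301 0.2699 0.3365
0.57 0.2464 0.3023 0.2744 0.3366
0.58 0.2569 0.287 0.2719 0.3344
0.59 0.2671 0.284 0.2755 0.3207
0.44771396761012683 0.6110158342561711
```

servo_tool(plan=[[[0.06,-0.0245,0.117,0.08,0],[0.06,-0.0245,0.117,0.08,0],[0.06,-0.0245,0.117,0.08,0],[0.06,-0.0245,0.117,0.08,0],[0.06,-0.0245,0.117,0.12,0],[0.06,-0.0245,0.117,0.15,0],[0.06,-0.0245,0.117,0.18,0],[0.06,-0.0245,0.117,0.1965,0],[0.06,-0.0245,0.117,0.1965,0]]])

```text
time_s: 3.05
tool_pos: [0.4101, -0.3488, 0.0057]
tool_rot: [179.8, 0.3, 5.2]
force: [-0.2, 0.8, 0.4]
grip_width: 0.0601
```

Run:
```python
from h import *
goal((.417,-.3407,.009,5.8))
```

```text
t 3.05 tcp [ 0.4101 -0.3488  0.0057] rot [179.8   0.3   5.2] w 0.0601 F [-0.2  0.8  0.4] q7 -29.2
  -> (0.417, -0.3407, 0.009, 5.8) [ 0.0075 -0.0074 -0.0034] turn -0.011
```

servo_tool(plan=[[[0.06,0.0075,-0.0075,-0.0035,-0.01],[0.06,0.0075,-0.0075,-0.0035,-0.01],[0.06,0.0075,-0.0075,-0.0035,-0.01],[0.0,0.0075,-0.0075,-0.0035,-0.01],[0.0,0.0075,-0.0075,-0.0035,-0.01],[0.0,0.0075,-0.0075,-0.0035,-0.01],[0.0,0.0075,-0.0075,-0.0035,-0.01],[0.0,0.0075,-0.0075,-0.0035,-0.01],[0.0,0.0075,-0.0075,-0.0035,-0.01],[0.0,0.0075,-0.0075,-0.0035,-0.01]]], force=60)

```text
time_s: 3.88
tool_pos: [0.4168, -0.3407, 0.0091]
tool_rot: [179.8, 0.3, 5.7]
force: [0.5, 0.3, 0.6]
grip_width: 0.021
```

servo_tool(plan=[[[0.0,0,0,-0.002,0],[0.0,0,0,-0.004,0],[0.0,0,0,-0.006,0],[0.0,0,0,-0.008,0],[0.0,0,0,-0.01,0],[0.0,0,0,-0.01,0],[0.0,0,0,-0.01,0]]])

```text
time_s: 4.47
tool_pos: [0.417, -0.3407, 0.0193]
tool_rot: [179.8, 0.3, 5.7]
force: [-0.9, -1.0, -1.5]
grip_width: 0.0174
```

```bash
cat >> h.py <<'E'
def scoop(f=None):
    """scoop pitch from wrist cam: plane fit of points in pan/handle expressed in tool frame"""
    o=readout.get_obs(); c=cap("wrist"); P=cloud(c)
    if f: save(c,f,1.5)
    L=(P-o["tool_pos"])@Rt(o)   # tool frame: x fwd, z down
    Q=L.reshape(-1,3); Q=Q[(np.abs(Q[:,1])<.045)&(Q[:,0]>.02)&(Q[:,0]<.2)&(Q[:,2]>-.06)&(Q[:,2]<.12)]
    for x0 in np.arange(.02,.16,.01):
        q=Q[(Q[:,0]>x0)&(Q[:,0]<x0+.01)]
        if len(q): 
            m=np.abs(q[:,1])<.008
            print("x",round(x0,2),"n",len(q),"ztop",q[:,2].min().round(4),"zmax",q[:,2].max().round(4),"mid",np.median(q[m][:,2]).round(4) if m.any() else None)
E
python3 - <<'E'
from h import *
goal((.417,-.3407,.13,8)); scoop()
E
```

```text
t 4.47 tcp [ 0.417  -0.3407  0.0193] rot [179.8   0.3   5.7] w 0.0174 F [-0.9 -1.  -1.5] q7 -30.8
  -> (0.417, -0.3407, 0.13, 8) [-0.0005  0.0005 -0.1107] turn -0.04
x 0.02 n 2517 ztop -0.0247 zmax 0.0214 mid -0.0229
x 0.03 n 2307 ztop -0.0252 zmax 0.0215 mid -0.0226
x 0.04 n 2728 ztop -0.0251 zmax 0.0085 mid -0.022
x 0.05 n 3506 ztop -0.0243 zmax 0.0089 mid 0.0067
x 0.06 n 3556 ztop -0.0251 zmax 0.0093 mid 0.0065
x 0.07 n 3754 ztop -0.0245 zmax 0.0092 mid -0.0094
x 0.08 n 4164 ztop -0.0243 zmax 0.0093 mid 0.0062
x 0.09 n 3964 ztop -0.0241 zmax 0.0091 mid 0.0067
x 0.1 n 4007 ztop -0.024 zmax 0.0093 mid 0.0066
x 0.11 n 4154 ztop -0.0205 zmax 0.0087 mid 0.0063
x 0.12 n 952 ztop -0.0019 zmax 0.0075 mid 0.0053
```

servo_tool(plan=[[[0.0,0,0,-0.008,0],[0.0,0,0,-0.02,0],[0.0,0,0,-0.036,0],[0.0,0.001,-0.004,-0.052,-0.005],[0.0,0.004,-0.014,-0.068,-0.01],[0.0,0.01,-0.032,-0.082,-0.02],[0.0,0.017,-0.054,-0.092,-0.03],[0.0,0.024,-0.078,-0.098,-0.04],[0.0,0.032,-0.102,-0.1,-0.045],[0.0,0.04,-0.127,-0.1,-0.045],[0.0,0.047,-0.152,-0.1,-0.045],[0.0,0.055,-0.177,-0.1,-0.045]]])

```text
time_s: 5.52
tool_pos: [0.4547, -0.1577, 0.1194]
tool_rot: [179.8, 0.2, 8.3]
force: [0.4, -0.5, -1.1]
grip_width: 0.0176
```

Run:
```python
from h import *
goal((.472,-.08,.115,8.3),(.482,-.0786,.086,8.3)); scoop()
```

```text
t 5.52 tcp [ 0.4547 -0.1577  0.1194] rot [179.8   0.2   8.3] w 0.0176 F [ 0.4 -0.5 -1.1] q7 -64.0
  -> (0.472, -0.08, 0.115, 8.3) [ 0.0283 -0.0744  0.004 ] turn -0.001
  -> (0.482, -0.0786, 0.086, 8.3) [ 0.0385 -0.0745  0.033 ] turn -0.001
x 0.02 n 755 ztop -0.0249 zmax -0.018 mid -0.0229
x 0.03 n 821 ztop -0.0254 zmax -0.0129 mid -0.0226
x 0.04 n 2689 ztop -0.025 zmax 0.0085 mid -0.0221
x 0.05 n 3514 ztop -0.0245 zmax 0.0086 mid 0.0065
x 0.06 n 3639 ztop -0.0248 zmax 0.0086 mid -0.0069
x 0.07 n 3738 ztop -0.0254 zmax 0.009 mid -0.0055
x 0.08 n 4067 ztop -0.0242 zmax 0.0086 mid 0.006
x 0.09 n 3831 ztop -0.0247 zmax 0.0089 mid 0.0065
x 0.1 n 4195 ztop -0.0244 zmax 0.0094 mid 0.0066
x 0.11 n 4143 ztop -0.0206 zmax 0.0088 mid 0.0063
x 0.12 n 965 ztop -0.0024 zmax 0.0077 mid 0.0054
```

servo_tool(plan=[[[0.0,0.01,-0.024,0.002,0],[0.0,0.017,-0.044,0.004,0],[0.0,0.023,-0.06,0.004,0],[0.0,0.027,-0.07,0.004,0],[0.0,0.0285,-0.0745,0.004,0],[0.0,0.0285,-0.0745,0.004,0],[0.0,0.0285,-0.0745,0.004,0]]])

```text
time_s: 6.15
tool_pos: [0.4731, -0.0746, 0.1152]
tool_rot: [180.0, 0.2, 8.6]
force: [-0.1, -1.4, -1.1]
grip_width: 0.0173
```

Run:
```python
from h import *
goal((.482,-.0786,.088,8.3)); scoop("w3.png")
```

```text
t 6.15 tcp [ 0.4731 -0.0746  0.1152] rot [180.    0.2   8.6] w 0.0173 F [-0.1 -1.4 -1.1] q7 -73.8
  -> (0.482, -0.0786, 0.088, 8.3) [0.0083 0.0053 0.0272] turn 0.005
x 0.02 n 746 ztop -0.0252 zmax -0.0183 mid -0.0229
x 0.03 n 828 ztop -0.025 zmax -0.0151 mid -0.0227
x 0.04 n 2766 ztop -0.025 zmax 0.0086 mid -0.022
x 0.05 n 3432 ztop -0.0246 zmax 0.0092 mid 0.0064
x 0.06 n 3633 ztop -0.0243 zmax 0.0086 mid -0.0064
x 0.07 n 3742 ztop -0.0244 zmax 0.0092 mid -0.0065
x 0.08 n 3936 ztop -0.0247 zmax 0.009 mid 0.006
x 0.09 n 3981 ztop -0.0244 zmax 0.0089 mid 0.0066
x 0.1 n 4572 ztop -0.0245 zmax 0.009 mid 0.0058
x 0.11 n 3976 ztop -0.0209 zmax 0.0088 mid -0.0083
x 0.12 n 760 ztop -0.0028 zmax 0.0075 mid 0.0054
```

View pics/w3.png

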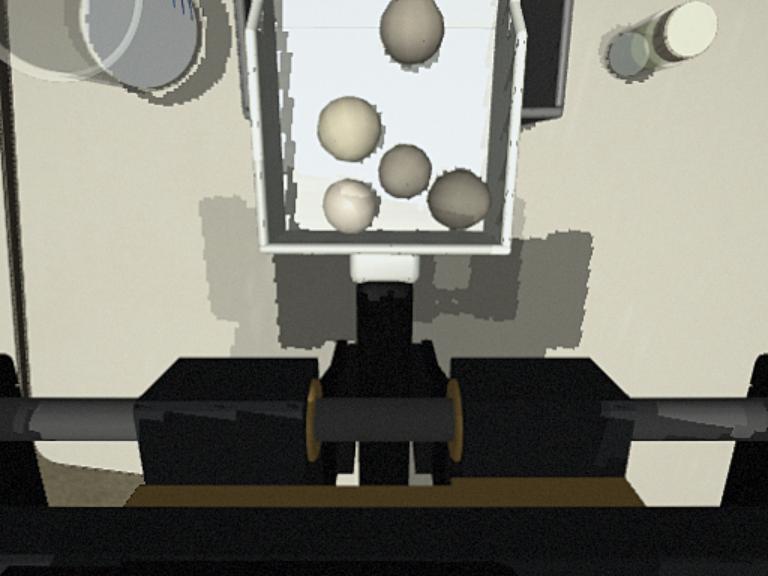

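servo_tool(plan=[[[0.0,0.003,0.001,0.005,0],[0.0,0.006,0.002,0.012,0],[0.0,0.0085,0.004,0.018,0.005],[0.0,0.0085,0.005,0.023,0.005],[0.0,0.0085,0.005,0.028,0.005],[0.0,0.0085,0.005,0.031,0.005],[0.0,0.0085,0.005,0.032,0.005],[0.0,0.0085,0.005,0.032,0.005]]])

```text
time_s: 6.87
tool_pos: [0.4818, -0.0789, 0.0831]
tool_rot: [180.0, 0.2, 8.2]
force: [-1.2, -0.0, 2.5]
grip_width: 0.017
```

servo_tool(plan=[[[0.0,0,0,0.0,0],[0.0,0,0,0,0],[0.0,0,0,0,0]]], force=6)

```text
time_s: 7.12
tool_pos: [0.4821, -0.0789, 0.0833]
tool_rot: [180.0, 0.2, 8.2]
force: [-0.4, 0.3, -1.6]
grip_width: 0.0175
```

Run:
```python
from h import *
goal((.482,-.0786,.083,8.3)); scoop()
```

```text
t 7.12 tcp [ 0.4821 -0.0789  0.0833] rot [180.    0.2   8.2] w 0.0175 F [-0.4  0.3 -1.6] q7 -70.5
  -> (0.482, -0.0786, 0.083, 8.3) [-0.     -0.0003  0.0003] turn -0.001
x 0.02 n 1162 ztop -0.0253 zmax 0.0855 mid -0.0231
x 0.03 n 818 ztop -0.025 zmax -0.0133 mid -0.0229
x 0.04 n 2773 ztop -0.0255 zmax 0.0071 mid -0.0224
x 0.05 n 3491 ztop -0.0249 zmax 0.0087 mid 0.006
x 0.06 n 3656 ztop -0.0252 zmax 0.0083 mid -0.0066
x 0.07 n 3755 ztop -0.0251 zmax 0.0084 mid -0.0068
x 0.08 n 3972 ztop -0.0253 zmax 0.008 mid 0.0054
x 0.09 n 4011 ztop -0.0253 zmax 0.0081 mid 0.0059
x 0.1 n 4586 ztop -0.025 zmax 0.0088 mid 0.0053
x 0.11 n 4090 ztop -0.0212 zmax 0.0088 mid -0.0094
x 0.12 n 675 ztop -0.0031 zmax 0.0072 mid 0.0046
```

servo_tool(plan=[[[0.0,0.001,0,-0.003,0],[0.0,0.002,0,-0.007,0],[0.0,0.004,0,-0.011,0],[0.0,0.006,0,-0.015,0],[0.0,0.008,0,-0.018,0],[0.0,0.01,0,-0.021,0],[0.0,0.012,0,-0.024,0],[0.0,0.014,0,-0.027,0]]])

```text
time_s: 7.83
tool_pos: [0.4962, -0.0768, 0.1105]
tool_rot: [180.0, 0.2, 8.2]
force: [-0.9, 0.1, -1.7]
grip_width: 0.0181
```

Run:
```python
from h import *
goal((.482,-.0786,.083,8.3)); scoop("w4.png")
```

```text
t 7.83 tcp [ 0.4962 -0.0768  0.1105] rot [180.    0.2   8.2] w 0.0181 F [-0.9  0.1 -1.7] q7 -71.3
  -> (0.482, -0.0786, 0.083, 8.3) [-0.0143 -0.0002  0.0275] turn -0.001
x 0.02 n 765 ztop -0.0177 zmax -0.0077 mid -0.0142
x 0.03 n 987 ztop -0.014 zmax 0.0245 mid -0.0106
x 0.04 n 3000 ztop -0.0097 zmax 0.0275 mid -0.0063
x 0.05 n 2672 ztop -0.0063 zmax 0.0314 mid 0.0174
x 0.06 n 2878 ztop -0.0029 zmax 0.0345 mid 0.016
x 0.07 n 2666 ztop 0.0009 zmax 0.0376 mid 0.0342
x 0.08 n 2544 ztop 0.0046 zmax 0.0415 mid 0.038
x 0.09 n 2705 ztop 0.0081 zmax 0.0452 mid 0.0399
x 0.1 n 2560 ztop 0.0112 zmax 0.047 mid 0.0277
x 0.11 n 2304 ztop 0.0251 zmax 0.0488 mid 0.0455
x 0.12 n 1582 ztop 0.0285 zmax 0.0497 mid 0.0468
x 0.13 n 21 ztop 0.0336 zmax 0.1048 mid None
x 0.14 n 1746 ztop 0.1034 zmax 0.1084 mid 0.106
x 0.15 n 133 ztop 0.1046 zmax 0.1081 mid 0.1063
```

servo_tool(plan=[[[0.0,0.003,0,-0.004,0],[0.0,0.006,0,-0.008,0],[0.0,0.01,0,-0.0115,0],[0.0,0.014,0,-0.015,0],[0.0,0.018,0,-0.018,0],[0.0,0.022,0,-0.021,0],[0.0,0.026,0,-0.023,0],[0.0,0.029,0,-0.025,0],[0.0,0.032,0,-0.027,0],[0.0,0.034,0,-0.028,0],[0.0,0.036,0,-0.029,0],[0.0,0.036,0,-0.029,0]]])

```text
time_s: 8.88
tool_pos: [0.5331, -0.0715, 0.1402]
tool_rot: [179.9, 0.1, 8.2]
force: [0.4, -0.1, -1.0]
grip_width: 0.0182
```

Run:
```python
from h import *
goal((.482,-.0786,.083,8.3)); scoop("w5.png")
```

```text
t 8.88 tcp [ 0.5331 -0.0715  0.1402] rot [1.799e+02 1.000e-01 8.200e+00] w 0.0182 F [ 0.4 -0.1 -1. ] q7 -70.4
  -> (0.482, -0.0786, 0.083, 8.3) [-0.0515 -0.0003  0.0572] turn -0.001
x 0.02 n 1253 ztop -0.0108 zmax 0.0335 mid -0.0058
x 0.03 n 2036 ztop -0.0033 zmax 0.0442 mid 0.0031
x 0.04 n 3305 ztop 0.0051 zmax 0.0506 mid 0.0433
x 0.05 n 2186 ztop 0.0116 zmax 0.0587 mid 0.0531
x 0.06 n 2011 ztop 0.02 zmax 0.0663 mid 0.0603
x 0.07 n 1938 ztop 0.0273 zmax 0.0728 mid 0.0679
x 0.08 n 1804 ztop 0.0345 zmax 0.0774 mid 0.0735
x 0.09 n 1699 ztop 0.0429 zmax 0.0829 mid 0.0784
x 0.1 n 765 ztop 0.0627 zmax 0.12 mid 0.1065
x 0.11 n 472 ztop 0.0698 zmax 0.12 mid 0.1061
x 0.12 n 5820 ztop 0.0193 zmax 0.12 mid 0.0641
x 0.13 n 268 ztop 0.0499 zmax 0.0708 mid 0.0618
```

View pics/w5.png

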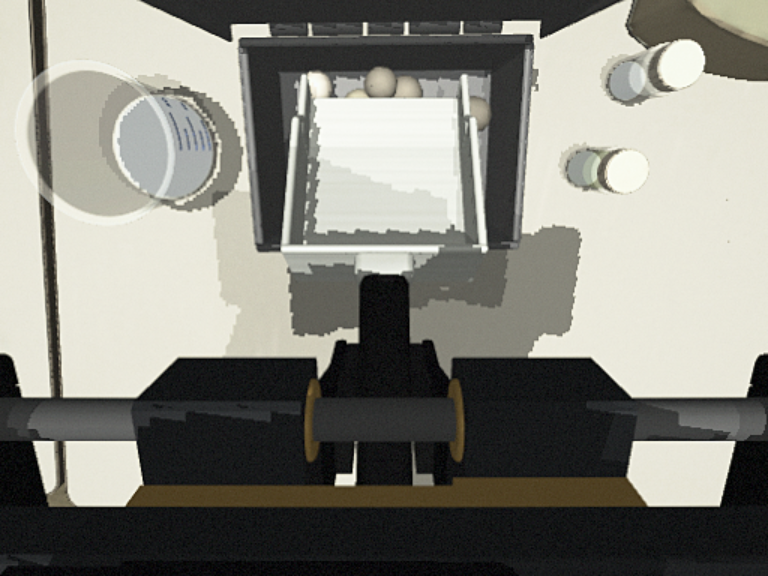

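servo_tool(plan=[[[0.0,0,0,0,0],[0.0,0,0,0,0],[0.0,0,0,-0.015,0],[0.0,0,0,-0.035,0],[0.0,-0.005,0,-0.06,0],[0.0,-0.015,0.01,-0.08,0],[0.0,-0.035,0.035,-0.09,0],[0.0,-0.055,0.07,-0.09,0],[0.0,-0.078,0.105,-0.085,0],[0.0,-0.1,0.14,-0.07,0],[0.0,-0.12,0.175,-0.05,0],[0.0,-0.134,0.205,-0.03,0]]], force=60)

```text
time_s: 9.93
tool_pos: [0.4296, -0.293, 0.1725]
tool_rot: [180.0, -0.1, 8.2]
force: [1.6, -0.0, -0.9]
grip_width: 0.0175
```

Run:
```python
from h import *
goal((.43,-.30,.10,6),(.43,-.30,.009,6)); scoop()
c=cap("top"); save(c,"top1.png")
```

```text
t 9.93 tcp [ 0.4296 -0.293   0.1725] rot [ 1.8e+02 -1.0e-01  8.2e+00] w 0.0175 F [ 1.6 -0.  -0.9] q7 -45.2
  -> (0.43, -0.3, 0.1, 6) [-0.0008  0.007   0.0725] turn 0.039
  -> (0.43, -0.3, 0.009, 6) [-0.001   0.0069  0.1635] turn 0.039
x 0.02 n 1249 ztop -0.0108 zmax 0.0333 mid -0.0057
x 0.03 n 2021 ztop -0.0037 zmax 0.0432 mid 0.003
x 0.04 n 3313 ztop 0.0048 zmax 0.0513 mid 0.0432
x 0.05 n 2198 ztop 0.0115 zmax 0.0583 mid 0.053
x 0.06 n 2011 ztop 0.0193 zmax 0.0658 mid 0.0605
x 0.07 n 1946 ztop 0.0275 zmax 0.0726 mid 0.0677
x 0.08 n 1794 ztop 0.0352 zmax 0.0779 mid 0.0736
x 0.09 n 1696 ztop 0.0425 zmax 0.0826 mid 0.0784
x 0.1 n 407 ztop 0.0629 zmax 0.0837 mid 0.0815
x 0.11 n 7 ztop 0.0695 zmax 0.0724 mid None
```

servo_tool(plan=[[[0.0,0,0.007,0.02,0.02],[0.0,0,0.007,0.05,0.04],[0.0,0,0.007,0.072,0.04],[0.0,0,0.007,0.078,0.04],[0.0,0,0.007,0.078,0.04],[0.0,0,0.007,0.078,0.04]]])

```text
time_s: 10.53
tool_pos: [0.4257, -0.3038, 0.0924]
tool_rot: [179.8, 0.4, 5.4]
force: [-0.1, -0.3, -0.2]
grip_width: 0.0175
```

servo_tool(plan=[[[0.0,0,0,0,0],[0.0,-0.001,0,0.008,0],[0.0,-0.006,0,0.018,0],[0.0,-0.011,0,0.028,0],[0.0,-0.015,0,0.038,0],[0.0,-0.019,0,0.048,0],[0.0,-0.022,0,0.057,0],[0.0,-0.024,0,0.066,0],[0.0,-0.026,0,0.074,0],[0.0,-0.027,0,0.08,0],[0.0,-0.027,0,0.084,0],[0.0,-0.027,0,0.084,0]]], force=6)

```text
time_s: 11.53
tool_pos: [0.3979, -0.3065, 0.0078]
tool_rot: [179.8, 0.4, 5.4]
force: [-0.6, 0.2, -0.3]
grip_width: 0.0177
```

Run:
```python
from h import *
goal((.43,-.30,.009,6)); scoop("w6.png")
```

```text
t 11.53 tcp [ 0.3979 -0.3065  0.0078] rot [179.8   0.4   5.4] w 0.0177 F [-0.6  0.2 -0.3] q7 -33.3
  -> (0.43, -0.3, 0.009, 6) [ 0.0326 -0.0035 -0.0014] turn -0.011
x 0.02 n 2775 ztop -0.026 zmax 0.0101 mid -0.0239
x 0.03 n 2585 ztop -0.0262 zmax 0.0099 mid -0.024
x 0.04 n 3603 ztop -0.027 zmax 0.0062 mid -0.0238
x 0.05 n 3365 ztop -0.0268 zmax 0.0068 mid 0.0042
x 0.06 n 3633 ztop -0.0275 zmax 0.0057 mid 0.0036
x 0.07 n 3904 ztop -0.0282 zmax 0.0054 mid 0.0029
x 0.08 n 4036 ztop -0.029 zmax 0.0048 mid 0.0024
x 0.09 n 4359 ztop -0.0296 zmax 0.0041 mid 0.0018
x 0.1 n 4568 ztop -0.0291 zmax 0.0036 mid 0.0013
x 0.11 n 4439 ztop -0.0248 zmax 0.0071 mid 0.0004
x 0.12 n 355 ztop -0.0032 zmax 0.0082 mid -0.0005
```

servo_tool(plan=[[[0.03,0,0,0,0],[0.04,0,0,0,0],[0.05,0,0,0,0],[0.05,0,0,0,0],[0.05,0,0,-0.03,0],[0.05,0,0,-0.07,0],[0.05,0,0,-0.11,0],[0.05,0,0,-0.15,0],[0.03,0,0,-0.19,0],[0.0,0.03,-0.03,-0.21,-0.05],[0.0,0.06,-0.06,-0.22,-0.05],[0.0,0.085,-0.09,-0.225,-0.05]]])

```text
time_s: 12.58
tool_pos: [0.4753, -0.2119, 0.2346]
tool_rot: [179.9, 0.1, 8.1]
force: [0.9, -0.7, -0.4]
grip_width: 0.0306
```

Run:
```python
from h import *
goal((.56,-.06,.235,8.3),(.7035,-.0463,.235,8.3))
c=cap("top"); save(c,"top2.png",1.5); P=cloud(c).reshape(-1,3)
B=P[(P[:,0]>.3)&(P[:,0]<.56)&(P[:,1]>-.4)&(P[:,1]<-.24)&(P[:,2]<.06)]
Q=B[(B[:,2]>.01)]; r=cv2.minAreaRect(Q[:,:2].astype(np.float32)); print(r, np.percentile(Q[:,2],[5,50,95]))
B=P[(P[:,0]>.57)&(P[:,0]<.66)&(P[:,1]>-.11)&(P[:,1]<-.01)&(P[:,2]<.06)]
print("box floor>8mm pts",(B[:,2]>.009).sum(),len(B),np.percentile(B[:,2],[5,50,95,99]))
```

```text
t 12.58 tcp [ 0.4753 -0.2119  0.2346] rot [1.799e+02 1.000e-01 8.100e+00] w 0.0306 F [ 0.9 -0.7 -0.4] q7 -59.1
  -> (0.56, -0.06, 0.235, 8.3) [ 0.1053 -0.1384 -0.0008] turn -0.003
  -> (0.7035, -0.0463, 0.235, 8.3) [ 0.2493 -0.1318 -0.0009] turn -0.003Traceback (most recent call last):
  File "<stdin>", line 5, in <module>
    return _quantile_unchecked(
        a, q, axis, out, overwrite_input, method, keepdims, weights)
    return _ureduce(a,
                    func=_quantile_ureduce_func,
    ...<5 lines>...
                    overwrite_input=overwrite_input,
                    method=method)
    r = func(a, **kwargs)
    result = _quantile(arr,
                       quantiles=q,
    ...<2 lines>...
                       out=out,
                       weights=wgt)
    slices_having_nans = np.isnan(arr[-1, ...])
                                  ~~~^^^^^^^^^
IndexError: index -1 is out of bounds for axis 0 with size 0
```

servo_tool(plan=[[[0.0,0.05,-0.07,-0.005,0],[0.0,0.085,-0.11,-0.005,0],[0.0,0.12,-0.132,-0.005,0],[0.0,0.16,-0.132,-0.005,0],[0.0,0.2,-0.132,-0.005,0],[0.0,0.235,-0.132,-0.005,0],[0.0,0.25,-0.132,-0.005,0],[0.0,0.25,-0.132,-0.005,0],[0.0,0.25,-0.132,-0.005,0]]])

```text
time_s: 13.38
tool_pos: [0.7108, -0.0292, 0.2365]
tool_rot: [179.9, 0.1, 9.2]
force: [-0.4, 1.4, -0.6]
grip_width: 0.0008
```

Run:
```python
from h import *
goal((.7035,-.0463,.15,8.3))
c=cap("scene"); save(c,"sc1.png",1.5); P=cloud(c).reshape(-1,3)
Q=P[(P[:,0]>.3)&(P[:,0]<.56)&(P[:,1]>-.4)&(P[:,1]<-.24)&(P[:,2]<.06)&(P[:,2]>.008)]
r=cv2.minAreaRect(Q[:,:2].astype(np.float32)); print(r, np.percentile(Q[:,2],[5,50,95]))
Q=P[(P[:,0]>.62)&(P[:,0]<.68)&(P[:,1]>-.13)&(P[:,1]<.03)&(P[:,2]<.2)&(P[:,2]>.09)]
bx=np.array([.9895,.1443]); d=(Q[:,:2]-[.659,-.0528])@bx
for z in np.arange(.09,.2,.02):
    m=(Q[:,2]>z)&(Q[:,2]<z+.02)
    if m.any(): print(z.round(2),np.median(d[m]).round(4),m.sum())
```

```text
t 13.38 tcp [ 0.7108 -0.0292  0.2365] rot [1.799e+02 1.000e-01 9.200e+00] w 0.0008 F [-0.4  1.4 -0.6] q7 -67.0
  -> (0.7035, -0.0463, 0.15, 8.3) [-0.0099  0.0157  0.0865] turn 0.015
((0.44371357560157776, -0.30215001106262207), (0.19356787204742432, 0.07849034667015076), 5.683201313018799) [0.00879298 0.03123548 0.03422094]
0.09 0.0014 336
0.11 0.0 351
0.13 -0.0017 372
0.15 -0.0032 387
0.17 -0.0043 239
0.19 -0.0056 4
```

View pics/sc1.png

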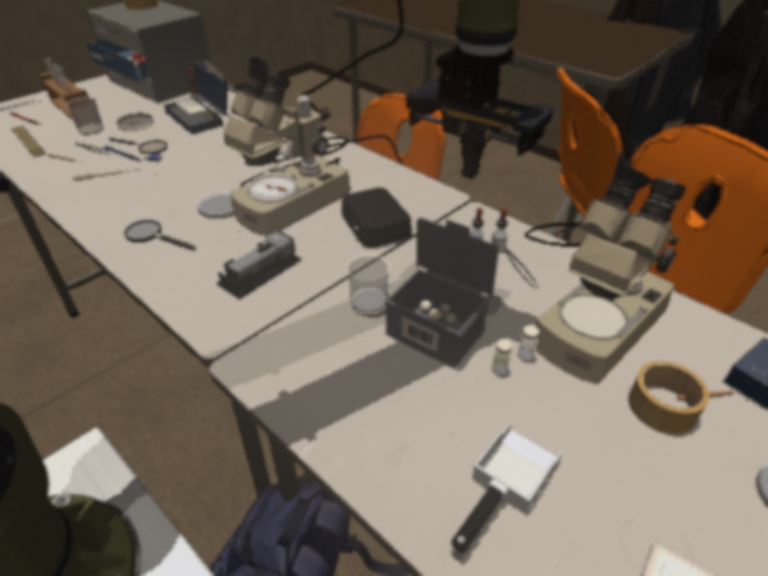

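servo_tool(plan=[[[0.0,-0.01,0.0155,0.03,0.015],[0.0,-0.01,0.0155,0.06,0.015],[0.0,-0.01,0.0155,0.08,0.015],[0.0,-0.01,0.0155,0.0875,0.015],[0.0,-0.01,0.0155,0.0875,0.015],[0.0,-0.01,0.0155,0.0875,0.015]]])

```text
time_s: 13.93
tool_pos: [0.7011, -0.0487, 0.1511]
tool_rot: [179.9, 0.1, 8.1]
force: [-0.2, -0.3, 0.2]
grip_width: 0.0
```

Run:
```python
from h import *
h=np.array([.659,-.0528]);bx=np.array([.9895,.1443])
goal(*[(*(h+bx*d),z,8.3) for d,z in[(.0085,.149),(-.011,.146),(-.029,.138),(-.044,.126),(-.056,.11),(-.063,.092),(-.065,.076)]])
```

```text
t 13.93 tcp [ 0.7011 -0.0487  0.1511] rot [1.799e+02 1.000e-01 8.100e+00] w 0.0 F [-0.2 -0.3  0.2] q7 -64.9
  -> (np.float64(0.66741075), np.float64(-0.05157345), 0.149, 8.3) [-0.0338 -0.0019  0.0021] turn -0.003
  -> (np.float64(0.6481155000000001), np.float64(-0.0543873), 0.146, 8.3) [-0.0533 -0.0019  0.0051] turn -0.003
  -> (np.float64(0.6303045), np.float64(-0.0569847), 0.138, 8.3) [-0.0713 -0.0018  0.0131] turn -0.003
  -> (np.float64(0.6154620000000001), np.float64(-0.0591492), 0.126, 8.3) [-0.0863 -0.0018  0.0252] turn -0.003
  -> (np.float64(0.603588), np.float64(-0.0608808), 0.11, 8.3) [-0.0983 -0.0018  0.0412] turn -0.003
  -> (np.float64(0.5966615000000001), np.float64(-0.0618909), 0.092, 8.3) [-0.1052 -0.0018  0.0592] turn -0.003
  -> (np.float64(0.5946825), np.float64(-0.0621795), 0.076, 8.3) [-0.1072 -0.0018  0.0752] turn -0.003
```

servo_tool(plan=[[[0.0,-0.017,-0.001,0.001,0],[0.0,-0.034,-0.002,0.002,0],[0.0,-0.044,-0.002,0.003,0],[0.0,-0.0535,-0.002,0.005,0],[0.0,-0.0625,-0.002,0.009,0],[0.0,-0.0715,-0.002,0.013,0],[0.0,-0.079,-0.002,0.019,0],[0.0,-0.0865,-0.002,0.025,0],[0.0,-0.0925,-0.002,0.033,0],[0.0,-0.0985,-0.002,0.041,0],[0.0,-0.102,-0.002,0.05,0],[0.0,-0.1055,-0.002,0.059,0]]])

```text
time_s: 14.93
tool_pos: [0.5966, -0.062, 0.0921]
tool_rot: [179.9, -0.0, 8.1]
force: [1.2, 0.7, -0.2]
grip_width: 0.0004
```

Run:
```python
from h import *
goal((.594,-.0622,.076,8.3))
```

```text
t 14.93 tcp [ 0.5966 -0.062   0.0921] rot [179.9  -0.    8.1] w 0.0004 F [ 1.2  0.7 -0.2] q7 -64.1
  -> (0.594, -0.0622, 0.076, 8.3) [-0.0027 -0.0002  0.0161] turn -0.003
```

Press down, moving a bit further to the edge.

servo_tool(plan=[[[0.0,-0.003,0,0.005,0],[0.0,-0.01,0,0.009,0],[0.0,-0.015,0,0.012,0],[0.0,-0.015,0,0.014,0],[0.0,-0.015,0,0.016,0],[0.0,-0.015,0,0.0165,0],[0.0,-0.015,0,0.0165,0]]])

```text
time_s: 15.52
tool_pos: [0.581, -0.0642, 0.0789]
tool_rot: [-179.9, 0.0, 8.1]
force: [-10.8, 2.3, 24.5]
grip_width: 0.0006
```

servo_tool(plan=[[[0.0,0,0,-0.02,0],[0.0,0,0,-0.05,0],[0.0,-0.01,0,-0.085,0],[0.0,-0.02,-0.03,-0.12,0],[0.0,-0.04,-0.06,-0.14,0],[0.04,-0.05,-0.1,-0.15,0.03],[0.06,-0.07,-0.14,-0.15,0.06],[0.06,-0.09,-0.18,-0.15,0.09],[0.06,-0.1,-0.22,-0.15,0.1],[0.06,-0.1,-0.25,-0.15,0.1],[0.06,-0.1,-0.25,-0.15,0.1]]])

```text
time_s: 16.43
tool_pos: [0.443, 0.1777, 0.2291]
tool_rot: [-179.7, 0.1, 3.1]
force: [-1.2, 0.4, 0.0]
grip_width: 0.033
```

Run:
```python
from h import *
goal((.5,.275,.1,2.5))
P=cloud(cap("scene")).reshape(-1,3)
h=np.array([.659,-.0528]);bx=np.array([.9895,.1443])
d=(P[:,:2]-h)@bx; e=(P[:,:2]-h)@np.array([-bx[1],bx[0]])
for a in np.arange(-.12,0,.01):
    m=(d>a)&(d<a+.01)&(abs(e)<.05)&(P[:,2]>.06)&(P[:,2]<.2); print(a.round(3),m.sum(),np.median(P[m,2]).round(4) if m.any() else None)
```

```text
t 16.43 tcp [0.443  0.1777 0.2291] rot [-1.797e+02  1.000e-01  3.100e+00] w 0.033 F [-1.2  0.4  0. ] q7 -114.0
  -> (0.5, 0.275, 0.1, 2.5) [ 0.0625 -0.0934  0.1294] turn 0.011
-0.12 32 0.0784
-0.11 58 0.08
-0.1 254 0.0781
-0.09 148 0.0801
-0.08 127 0.081
-0.07 125 0.081
-0.06 126 0.0808
-0.05 118 0.081
-0.04 125 0.081
-0.03 108 0.0811
-0.02 101 0.0807
-0.01 111 0.0797
```

servo_tool(plan=[[[0.06,0.012,-0.03,0.01,0.01],[0.06,0.025,-0.06,0.03,0.01],[0.06,0.032,-0.09,0.06,0.01],[0.06,0.032,-0.09,0.07,0.01],[0.06,0.032,-0.09,0.07,0.01],[0.06,0.032,-0.09,0.07,0.01]]])

```text
time_s: 16.98
tool_pos: [0.472, 0.2626, 0.1585]
tool_rot: [180.0, 0.2, 2.2]
force: [0.9, 0.1, 0.9]
grip_width: 0.0602
```

Run:
```python
from h import *
goal((.5,.275,.1,3))
c=cap("wrist"); save(c,"w7.png",1.5); W=cloud(c)
from scipy import ndimage as nd
for nm,P in(("wrist",W.reshape(-1,3)),("scene",cloud(cap("scene")).reshape(-1,3)),("w1",np.load("w1.npy").reshape(-1,3)),("top0",np.load("top0.npy").reshape(-1,3))):
    B=P[(P[:,0]>.40)&(P[:,0]<.62)&(P[:,1]>.2)&(P[:,1]<.34)&(P[:,2]<.06)]
    print(nm)
    for x0 in np.arange(.43,.61,.01):
        Q=B[(B[:,2]>.041)&(B[:,0]>x0)&(B[:,0]<x0+.01)]
        if len(Q)>3: print(round(x0,3),len(Q),Q[:,1].min().round(4),Q[:,1].max().round(4),((Q[:,1].min()+Q[:,1].max())/2).round(4),Q[:,2].max().round(4))
    Q=B[B[:,2]>.041]; print("x range",np.percentile(Q[:,0],[.5,99.5]).round(4))
```

```text
t 16.98 tcp [0.472  0.2626 0.1585] rot [180.    0.2   2.2] w 0.0602 F [0.9 0.1 0.9] q7 -115.2
  -> (0.5, 0.275, 0.1, 3) [ 0.0286 -0.0113  0.0584] turn -0.014
wrist
0.44 34 0.2611 0.2845 0.2728 0.0446
0.45 323 0.2547 0.2855 0.2701 0.046
0.46 327 0.256 0.2858 0.2709 0.0458
0.47 336 0.2564 0.286 0.2712 0.0459
0.48 343 0.2578 0.2871 0.2725 0.0455
0.49 362 0.2582 0.2882 0.2732 0.0459
0.5 372 0.2588 0.2883 0.2735 0.0459
0.51 370 0.2592 0.2884 0.2738 0.0474
0.52 403 0.2605 0.2904 0.2754 0.0478
0.53 408 0.2609 0.2905 0.2757 0.0481
0.54 536 0.2549 0.2988 0.2769 0.0512
0.55 695 0.2542 0.2998 0.277 0.0518
0.56 716 0.2548 0.3009 0.2778 0.0523
0.57 714 0.255 0.3016 0.2783 0.052
0.58 26 0.2576 0.2778 0.2677 0.0493
x range [0.4499 0.5798]
scene
0.44 10 0.2541 0.279 0.2666 0.0476
0.45 32 0.2543 0.2928 0.2736 0.0472
0.46 28 0.255 0.2932 0.2741 0.0476
0.47 29 0.2544 0.2846 0.2695 0.0465
0.48 26 0.2551 0.2873 0.2712 0.0462
0.49 25 0.2568 0.2848 0.2708 0.0479
0.5 27 0.2563 0.2882 0.2723 0.0462
0.51 28 0.2577 0.2885 0.2731 0.0475
0.52 24 0.2603 0.2899 0.2751 0.0486
0.53 25 0.2601 0.2881 0.2741 0.0488
0.5
[... 553 characters left out ...]
.278 0.0508
0.55 392 0.2549 0.3003 0.2776 0.0515
0.56 397 0.2552 0.301 0.2781 0.0514
0.57 387 0.2549 0.3023 0.2786 0.0517
0.58 19 0.2569 0.2851 0.271 0.05
x range [0.4491 0.5801]
top0
0.44 7 0.2583 0.2833 0.2708 0.0485
0.45 28 0.243 0.2837 0.2633 0.0506
0.46 26 0.2527 0.2834 0.2681 0.0488
0.47 31 0.2553 0.297 0.2762 0.0479
0.48 32 0.2559 0.2849 0.2704 0.0496
0.49 23 0.2569 0.285 0.271 0.0476
0.5 27 0.2542 0.2854 0.2698 0.0481
0.51 29 0.2575 0.286 0.2717 0.0509
0.52 28 0.2583 0.2859 0.2721 0.049
0.53 32 0.2585 0.2997 0.2791 0.0534
0.54 39 0.2526 0.2966 0.2746 0.0536
0.55 45 0.252 0.2972 0.2746 0.054
0.56 49 0.2532 0.2973 0.2752 0.055
0.57 41 0.2524 0.3012 0.2768 0.0548
x range [0.4488 0.5768]
```

View pics/w7.png

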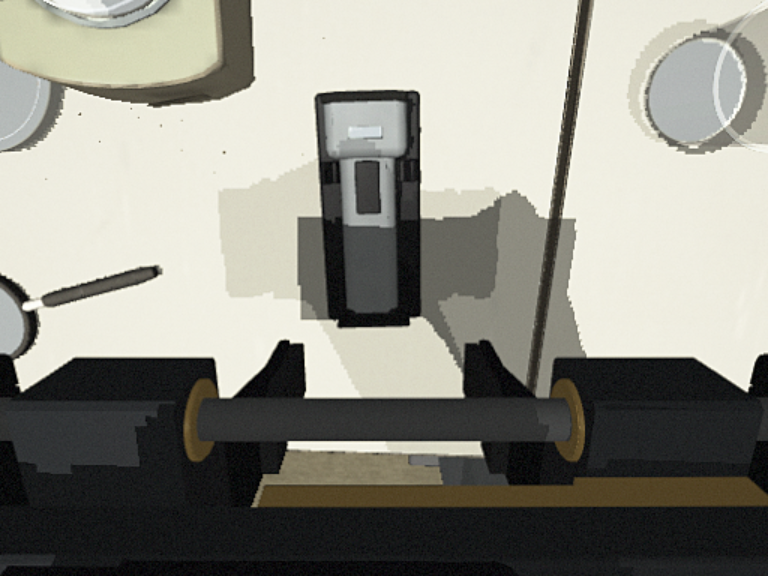

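servo_tool(plan=[[[0.06,0.018,-0.005,0.03,-0.028],[0.06,0.0365,-0.0095,0.06,-0.028],[0.06,0.0365,-0.0095,0.08,-0.028],[0.06,0.0365,-0.0095,0.08,-0.028],[0.06,0.0365,-0.0095,0.08,-0.028]]])

```text
time_s: 17.5
tool_pos: [0.5094, 0.2729, 0.0812]
tool_rot: [-179.9, 0.0, 3.7]
force: [0.3, 0.1, -0.0]
grip_width: 0.06
```

Run:
```python
from h import *
goal((.5085,.2737,.015,3.8))
```

```text
t 17.5 tcp [0.5094 0.2729 0.0812] rot [-179.9    0.     3.7] w 0.06 F [ 0.3  0.1 -0. ] q7 -107.8
  -> (0.5085, 0.2737, 0.015, 3.8) [-0.0008 -0.0007  0.0662] turn -0.002
```

servo_tool(plan=[[[0.06,-0.001,-0.001,0.02,0],[0.06,-0.001,-0.001,0.04,0],[0.06,-0.001,-0.001,0.055,0],[0.06,-0.001,-0.001,0.063,0],[0.06,-0.001,-0.001,0.066,0],[0.06,-0.001,-0.001,0.066,0],[0.06,-0.001,-0.001,0.066,0]]])

```text
time_s: 18.08
tool_pos: [0.5093, 0.2745, 0.0169]
tool_rot: [-179.8, -0.1, 3.7]
force: [0.4, -0.4, 0.6]
grip_width: 0.0604
```

servo_tool(plan=[[[0.0,0,0,0,0],[0.0,0,0,0,0],[0.0,0,0,0,0],[0.0,0,0,0,0],[0.0,0,0,0,0],[0.0,0,0,0,0],[0.0,0,0,0,0],[0.0,0,0,0,0]]], force=40)

```text
time_s: 18.75
tool_pos: [0.5093, 0.2744, 0.017]
tool_rot: [-179.8, -0.1, 3.6]
force: [-0.5, -0.9, 1.4]
grip_width: 0.032
```

Run:
```python
from h import *
goal((.5085,.2737,.015,3.8))
```

```text
t 18.75 tcp [0.5093 0.2744 0.017 ] rot [-1.798e+02 -1.000e-01  3.600e+00] w 0.032 F [-0.5 -0.9  1.4] q7 -105.4
  -> (0.5085, 0.2737, 0.015, 3.8) [-0.0009  0.0006  0.002 ] turn -0.003
```

servo_tool(plan=[[[0.0,0,0,-0.01,0],[0.0,0,0,-0.03,0],[0.0,0,0,-0.055,0],[0.0,0,0.005,-0.08,0],[0.0,-0.006,0.02,-0.095,0],[0.0,-0.015,0.05,-0.1,-0.02],[0.0,-0.025,0.09,-0.1,-0.04],[0.0,-0.036,0.13,-0.1,-0.06],[0.0,-0.047,0.17,-0.1,-0.08],[0.0,-0.058,0.21,-0.1,-0.082],[0.0,-0.069,0.25,-0.1,-0.082],[0.0,-0.08,0.285,-0.1,-0.082]]])

```text
time_s: 19.75
tool_pos: [0.4466, -0.0181, 0.1161]
tool_rot: [-179.7, -0.1, 8.3]
force: [1.3, -0.4, -1.2]
grip_width: 0.0317
```

servo_tool(plan=[[[0.0,-0.003,0.02,0,0],[0.0,-0.006,0.035,0,0],[0.0,-0.01,0.045,0.015,0],[0.0,-0.01,0.045,0.03,0],[0.0,-0.01,0.045,0.03,0],[0.0,-0.01,0.045,0.03,0]]])

```text
time_s: 20.25
tool_pos: [0.4426, -0.064, 0.0858]
tool_rot: [-179.7, -0.0, 8.2]
force: [-0.5, -0.2, -1.2]
grip_width: 0.032
```

Run:
```python
from h import *
c=cap("wrist"); save(c,"w8.png",1.5); P=cloud(c).reshape(-1,3)
goal((.4349,-.0854,.022,8.3))
B=P[(P[:,0]>.52)&(P[:,0]<.60)&(P[:,1]>-.15)&(P[:,1]<.02)&(P[:,2]>.015)&(P[:,2]<.068)]
print(len(B),np.median(B,0), np.percentile(B[:,1],[1,99]))
if len(B)>20:
    k=np.polyfit(B[:,1],B[:,0],1); r=B[:,0]-np.polyval(k,B[:,1]); m=abs(r)<.006; k=np.polyfit(B[m,1],B[m,0],1); print("front yaw",-np.degrees(np.arctan(k[0])),"x at y=-.0666",np.polyval(k,-.0666))
```

```text
t 20.3 tcp [ 0.4433 -0.0637  0.0864] rot [-1.797e+02 -1.000e-01  8.300e+00] w 0.0319 F [ 0.2 -0.5 -0.4] q7 -76.8
  -> (0.4349, -0.0854, 0.022, 8.3) [-0.0116  0.0205  0.0643] turn -0.0
2889 [ 0.55839103 -0.04474694  0.04879854] [-0.13060361 -0.00551229]
front yaw 9.023851636410662 x at y=-.0666 0.5624331538745808
```

View pics/w8.png

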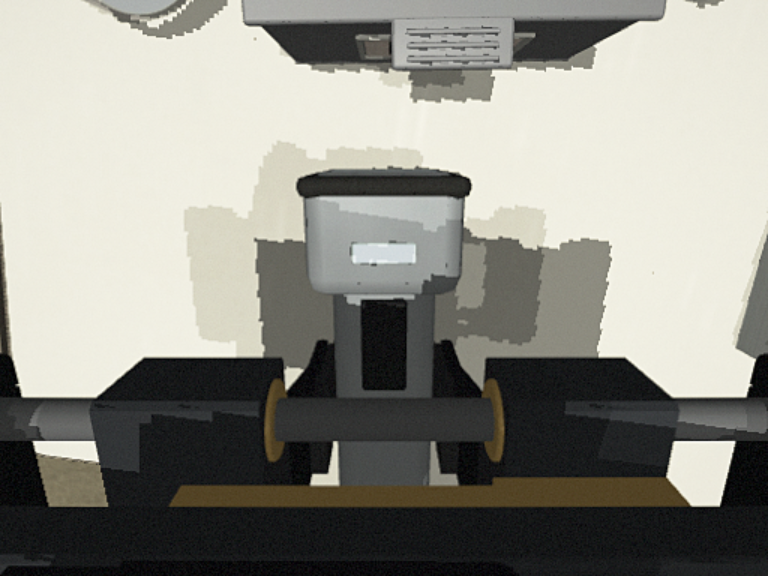

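servo_tool(plan=[[[0.0,-0.004,0.008,0.012,0],[0.0,-0.008,0.015,0.028,0],[0.0,-0.0115,0.0205,0.045,0],[0.0,-0.0115,0.0205,0.056,0],[0.0,-0.0115,0.0205,0.062,0],[0.0,-0.0115,0.0205,0.0645,0],[0.0,-0.0115,0.0205,0.0645,0],[0.0,-0.0115,0.0205,0.0645,0]]])

```text
time_s: 20.97
tool_pos: [0.4359, -0.0851, 0.0225]
tool_rot: [-179.7, -0.2, 8.3]
force: [1.0, -0.7, -0.1]
grip_width: 0.0314
```

Run:
```python
from h import *
goal((.4349,-.0854,.022,8.3))
P=cloud(cap("scene")).reshape(-1,3)
o=readout.get_obs(); R=Rt(o); L=(P-o["tool_pos"])@R
# reader head as seen by scene: 40..75mm ahead of tcp
Q=L[(L[:,0]>.03)&(L[:,0]<.09)&(abs(L[:,1])<.03)&(L[:,2]<.01)&(L[:,2]>-.06)]
if len(Q): print("head x max",np.percentile(Q[:,0],98),"y",np.percentile(Q[:,1],[2,98]),"top z",np.percentile(Q[:,2],[2,50]))
for x0 in np.arange(.03,.08,.01):
    q=Q[(Q[:,0]>x0)&(Q[:,0]<x0+.01)]; print(round(x0,2),len(q),np.percentile(q[:,2],5).round(4) if len(q) else None)
F=P[(P[:,0]>.53)&(P[:,0]<.59)&(P[:,1]>-.14)&(P[:,1]<.01)&(P[:,2]>.01)&(P[:,2]<.068)]
print("label rel tcp in tool", R.T@(np.array([.564,-.0666,.038])-o["tool_pos"]), len(F))
```

```text
t 20.97 tcp [ 0.4359 -0.0851  0.0225] rot [-179.7   -0.2    8.3] w 0.0314 F [ 1.  -0.7 -0.1] q7 -66.6
  -> (0.4349, -0.0854, 0.022, 8.3) [-0.001   0.0002  0.0005] turn 0.0
head x max 0.05973501763542293 y [-0.0165001  0.0175349] top z [-0.03387816 -0.03231606]
0.03 3 -0.0071
0.04 6 -0.0336
0.05 4 -0.0338
0.06 1 -0.0338
0.07 0 None
label rel tcp in tool [ 0.12944974  0.00019913 -0.01492488] 762
```

servo_tool(plan=[[[0,0,0,0,0],[0,0,0,0,0],[0,0,0,0,0],[0,0,0,0,0],[0,0,0,0,0],[0,0,0,0,0],[0,0,0,0,0],[0,0,0,0,0],[0,0,0,0,0],[0,0,0,0,0],[0,0,0,0,0],[0,0,0,0,0]]])

```text
time_s: 22.02
tool_pos: [0.4359, -0.0851, 0.0226]
tool_rot: [-179.7, -0.2, 8.3]
force: [0.2, -0.1, -1.1]
grip_width: 0.0317
```

servo_tool(plan=[[[0,0,0,0,0],[0,0,0,0,0],[0,0,0,0,0],[0,0,0,0,0],[0,0,0,0,0],[0,0,0,0,0],[0,0,0,0,0],[0,0,0,0,0],[0,0,0,0,0],[0,0,0,0,0],[0,0,0,0,0],[0,0,0,0,0]]])

```text
time_s: 23.02
tool_pos: [0.4359, -0.0851, 0.0226]
tool_rot: [-179.7, -0.2, 8.3]
force: [-0.5, 0.1, -2.0]
grip_width: 0.0316
```

servo_tool(plan=[[[0,0,0,0,0],[0,0,0,0,0],[0,0,0,0,0],[0,0,0,0,0],[0,0,0,0,0],[0,0,0,0,0],[0,0,0,0,0],[0,0,0,0,0],[0,0,0,0,0],[0,0,0,0,0],[0,0,0,0,0],[0,0,0,0,0]]])

```text
time_s: 24.02
tool_pos: [0.4359, -0.0851, 0.0226]
tool_rot: [-179.7, -0.2, 8.3]
force: [0.6, 0.0, -1.5]
grip_width: 0.0314
```

Run:
```python
from h import *
print(np.round(readout.get_obs()["joint_velocities"],2))
goal((.5093,.2744,.117,3.7),(.45,.0,.11,6))
```

```text
[-0.03  0.07  0.06 -0.    0.07  0.03 -0.03]
t 24.02 tcp [ 0.4359 -0.0851  0.0226] rot [-179.7   -0.2    8.3] w 0.0314 F [ 0.6  0.  -1.5] q7 -66.6
  -> (0.5093, 0.2744, 0.117, 3.7) [ 0.1249 -0.3455 -0.0924] turn 0.081
  -> (0.45, 0.0, 0.11, 6) [ 0.0266 -0.0826 -0.0869] turn 0.04
```

servo_tool(plan=[[[0,0,0,-0.015,0],[0,0,0,-0.035,0],[0,0,-0.01,-0.06,0],[0,0.005,-0.03,-0.08,0],[0,0.02,-0.06,-0.09,0.02],[0,0.033,-0.095,-0.0925,0.04],[0,0.048,-0.135,-0.0925,0.06],[0,0.062,-0.175,-0.0925,0.08],[0,0.077,-0.215,-0.0925,0.081],[0,0.092,-0.255,-0.0925,0.081],[0,0.105,-0.29,-0.0925,0.081],[0,0.114,-0.315,-0.0925,0.081]]])

```text
time_s: 25.02
tool_pos: [0.5026, 0.2479, 0.1166]
tool_rot: [-179.6, -0.2, 3.9]
force: [0.7, 1.0, -1.3]
grip_width: 0.0314
```

servo_tool(plan=[[[0,0.008,-0.02,0,0],[0,0.01,-0.027,0,0],[0,0.01,-0.027,0,0],[0,0.01,-0.027,0,0],[0,0.01,-0.027,0,0],[0,0.01,-0.027,0,0]]])

```text
time_s: 25.52
tool_pos: [0.5109, 0.2735, 0.1169]
tool_rot: [-179.7, -0.2, 3.8]
force: [0.8, -0.5, -0.9]
grip_width: 0.0317
```

Run:
```python
from h import *
goal((.5093,.2744,.06,3.7))
```

```text
t 25.52 tcp [0.5109 0.2735 0.1169] rot [-179.7   -0.2    3.8] w 0.0317 F [ 0.8 -0.5 -0.9] q7 -108.6
  -> (0.5093, 0.2744, 0.06, 3.7) [-0.0017 -0.0007  0.0569] turn 0.001
```

servo_tool(plan=[[[0,-0.001,-0.001,0.02,0.001],[0,-0.0015,-0.001,0.04,0.001],[0,-0.0015,-0.001,0.052,0.001],[0,-0.0015,-0.001,0.057,0.001],[0,-0.0015,-0.001,0.057,0.001],[0,-0.0015,-0.001,0.057,0.001],[0,-0.0015,-0.001,0.057,0.001]]])

```text
time_s: 26.1
tool_pos: [0.5104, 0.275, 0.061]
tool_rot: [-179.6, -0.3, 3.7]
force: [-0.2, 0.2, 0.0]
grip_width: 0.0316
```

Run:
```python
from h import *
goal((.5093,.2744,.017,3.7))
```

```text
t 26.1 tcp [0.5104 0.275  0.061 ] rot [-179.6   -0.3    3.7] w 0.0316 F [-0.2  0.2  0. ] q7 -106.8
  -> (0.5093, 0.2744, 0.017, 3.7) [-0.0013  0.0008  0.044 ] turn -0.0
```

servo_tool(plan=[[[0,-0.0005,0.0005,0.006,0],[0,-0.001,0.0007,0.014,0],[0,-0.0013,0.0007,0.022,0],[0,-0.0013,0.0007,0.029,0],[0,-0.0013,0.0007,0.035,0],[0,-0.0013,0.0007,0.04,0],[0,-0.0013,0.0007,0.043,0],[0,-0.0013,0.0007,0.044,0],[0,-0.0013,0.0007,0.044,0],[0,-0.0013,0.0007,0.044,0]]])

```text
time_s: 26.93
tool_pos: [0.5093, 0.2744, 0.0171]
tool_rot: [-179.6, -0.3, 3.7]
force: [-1.1, -1.6, 1.0]
grip_width: 0.0316
```

Run:
```python
from h import *
goal((.5093,.2744,.017,3.7))
```

```text
t 26.93 tcp [0.5093 0.2744 0.0171] rot [-179.6   -0.3    3.7] w 0.0316 F [-1.1 -1.6  1. ] q7 -105.0
  -> (0.5093, 0.2744, 0.017, 3.7) [0.     0.     0.0001] turn -0.0
```

Seated with no abnormal force. Release, rise, and check.

servo_tool(plan=[[[0.04,0,0,0,0],[0.06,0,0,0,0],[0.06,0,0,0,0],[0.06,0,0,0,0],[0.06,0,0,0,0],[0.06,0,0,-0.015,0],[0.06,0,0,-0.04,0],[0.06,0,0,-0.075,0],[0.06,-0.01,0,-0.11,0],[0.06,-0.03,0,-0.14,0],[0.06,-0.04,0,-0.14,0],[0.06,-0.04,0,-0.14,0]]])

```text
time_s: 27.93
tool_pos: [0.4679, 0.272, 0.1587]
tool_rot: [-179.4, -0.3, 3.8]
force: [-0.3, -0.8, -0.6]
grip_width: 0.0597
```

servo_tool(plan=[[[0.06,0,0,0,0],[0.06,0,0,0,0],[0.06,0,0,0,0],[0.06,0,0,0,0],[0.06,0,0,0,0],[0.06,0,0,0,0]]])

```text
time_s: 28.43
tool_pos: [0.4681, 0.2717, 0.158]
tool_rot: [-179.5, -0.3, 3.8]
force: [0.6, -0.5, 0.3]
grip_width: 0.0596
```

Run:
```python
from h import *
goal()
c=cap("wrist"); P=cloud(c).reshape(-1,3)
B=P[(P[:,0]>.40)&(P[:,0]<.62)&(P[:,1]>.2)&(P[:,1]<.34)&(P[:,2]<.06)&(P[:,2]>.041)]
for x0 in (.45,.47,.49,.51,.53,.55,.57):
    Q=B[(B[:,0]>x0)&(B[:,0]<x0+.01)]; print(x0,len(Q),((Q[:,1].min()+Q[:,1].max())/2).round(4),np.median(Q[:,2]).round(4),Q[:,2].max().round(4))
print(np.percentile(B[:,0],[.5,99.5]).round(4))
s=cap("scene"); save(s,"sc2.png",1.5); P=cloud(s).reshape(-1,3)
Q=P[(P[:,0]>.3)&(P[:,0]<.56)&(P[:,1]>-.4)&(P[:,1]<-.24)&(P[:,2]<.06)&(P[:,2]>.008)]
print("scoop",cv2.minAreaRect(Q[:,:2].astype(np.float32)),np.percentile(Q[:,2],[50,95]).round(4))
Q=P[(P[:,0]>.55)&(P[:,0]<.66)&(P[:,1]>-.11)&(P[:,1]<-.02)&(P[:,2]>.07)]
A=np.c_[Q[:,:2],np.ones(len(Q))]; k=np.linalg.lstsq(A,Q[:,2],rcond=None)[0]; print("lid slope",k[:2].round(3),"max z",Q[:,2].max())
```

```text
t 28.43 tcp [0.4681 0.2717 0.158 ] rot [-179.5   -0.3    3.8] w 0.0596 F [ 0.6 -0.5  0.3] q7 -114.4
0.45 329 0.2717 0.0437 0.0458
0.47 342 0.2728 0.0437 0.0455
0.49 360 0.2745 0.0437 0.0466
0.51 384 0.2758 0.0441 0.0482
0.53 417 0.2771 0.045 0.048
0.55 702 0.278 0.0492 0.0522
0.57 704 0.2795 0.0495 0.0528
[0.45   0.5797]
scoop ((0.4436284005641937, -0.3020370900630951), (0.19272229075431824, 0.07846181839704514), 5.617893218994141) [0.0313 0.0343]
lid slope [0.014 0.001] max z 0.08421066681438671
```

View pics/sc2.png

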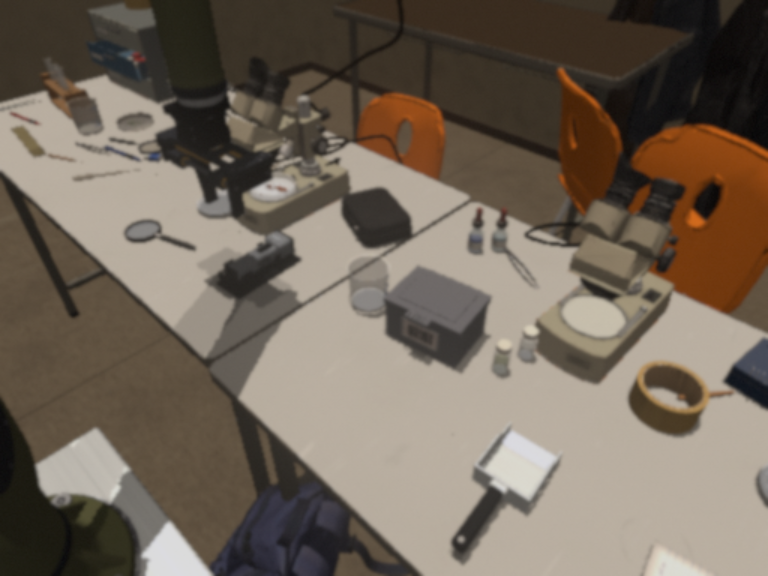

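```bash
python3 -c "
from cell import env; print(env.sign_off())"
```

```text
the job is handed in; nothing more can be done
None
```

The job is finished and handed in at about 28.5 s; sign-off gives no verdict. I rested the scoop on the box's front rim and raised its handle so it pivoted in a light grip, which tipped in all five stones. I set the empty scoop down and pressed the lid shut. I then held the reader still, about 6 cm square in front of the label, for 3 s and put it back in its cradle.

**Last checks**
- **Stones:** the wrist picture right after the pour showed all five inside the box and none left in the pan. They are hidden now that the lid is shut.
- **Lid:** it measured flat at about 80 mm, with a fitted slope of about 0.014 rad against the 0.04 limit.
- **Scoop:** it stands upright and empty on the table, and its position had not changed between the two measurements after I set it down.
- **Reader:** it is back within about 2 mm of where it started, at the same height, and the gripper is clear of it.
- **Bystanders:** the beaker and both vials look unmoved in the final picture.

No check failed or disagreed. I have no direct signal that the reader read the label: I placed it from the measured box position, and it stayed steady throughout the hold.

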